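# Prop the sample chest open and put the indicator bottle in

## Robot

A 6-joint arm with a two-finger parallel gripper is mounted at the origin on a cart in front of the work surface, level with it; the furniture and walls round the work are solid. World frame = base frame: x ahead of the robot, y to its left, z up, the work surface at z = 0. Lengths are in m, angles in rad, forces in N, time in s.
With the tool pointing down it reaches from about 0.325 to 0.775 m from the base axis. Payload 5.5 kg.
Tool frame: the origin (TCP) lies at the very end of the fingers, on their centre line; the grasp point (between the pads) lies 19 mm behind it; z points along the fingers, y is the line along which they close (so a half turn about z gives the same grasp; the last joint's range is limited). The gripper opens to 85 mm and grips with 20 to 120 N. Pads are 22 mm wide; open, the fingers measure 114 mm over their backs; the gripper's body (76 mm by 85 mm) begins 54 mm behind the grasp point. The pads swing forward as they close: fully open they stand 13 mm farther back than shut.
Start: joints at [1.207, 0.091, 1.231, -0, 1.82, -0.057], TCP at [0.181, 0.572, 0.231] pointing down, gripper open.
Joint ranges: [-2.87, 2.87], [-0.86, 2.18], [0.17, 2.46], [-1.51, 4.65], [0.06, 2.69], [-2.65, 2.65]. Speed limits (rad/s): [2.57, 2.57, 3.01, 3.14, 3.14, 3.14].

## Interface

Orientations are given as a unit quaternion [w, x, y, z].
In Python, from plant import * gives the robot as it stands.
- The arm moves only by the tool carry_out, never from a script. Its argument "series" is a list of rows, each a list of 3 entries, a list of its own where there are three numbers: the shift along the world's x, y, z in cm, then the turn, a rotation vector about the world's x, y, z in degrees, then the finger opening in cm, from 0 to 8.54. A call has 1 to 8 rows; each row shifts and turns the commanded pose from where the row before left it; what a row does not reach is not made up. A row lasts 1/10 s, in which the tool goes at most 50 mm and 8.59 degrees, less where a joint would pass 70% of its speed; a pose out of reach is approached as far as the arm can. A call with a gripper value outside its range is refused whole. The fingers move at their own pace and stop on an object; "grip_force" is the grip in N (left out, the last holds). Time passes only in rows, so rows that do not move let the fingers close. It gives the time, the measured TCP pose, the force, the opening and the grip force at its end, in the units of the state.
- sense(): the state, without advancing time (a new reading comes with each control period).
- get_image(name): name is "scene" or "top"; returns the picture (400x640x3 uint8, red, green, blue); there is no depth.
- get_calibration(name): a dict with "K" (3x3 intrinsics, pixels), "distortion" ([k1, k2, p1, p2, k3] as OpenCV has them; the pictures are not rectified), "position" and "rotation" of the camera in the world. Camera axes: x right, y up, looking along -z (the intrinsics and any distortion apply to the point x, -y, -z); pixel columns grow to the right and rows downward; lengths in m; the calibration is good to about 2 mm. A picture is of the moment at which its call begins. get_calibration takes no time and is no camera call.
- sign_off(): hands the job in; it is judged then, once.
Trained networks look in the newest picture that a camera, given by its name, has taken for a name from the list of things; names that differ only in an ending like _2 or _b are one class to them, and where a whole thing is asked for, a point or a joint stands for the part that bears it (a point fixed in the world has none). Each returns a list of dicts, best first, with "p" (0 to 1); they miss things now and then, are a little off and sometimes report something else, mostly with a low value. They report only what shows in the picture. A call takes as long as a camera call.
- look_for(camera, thing): "location" ([column, row] in pixels, amid what is visible of it).
- place_of(camera, thing): "location" ([column, row] in pixels: a listed point, or the origin of a listed thing).
The state is a dict: "t": time; "q": joint angles; "qd": joint speeds; "joint_torque": joint torques, N m; "tcp_pos": TCP position; "ee_rot": TCP orientation; "contact_force": force on the tool from outside, world axes, zero at the start; "ft_torque": the same for the moment, N m; "grip_width": finger opening in m; "grip_force": force on a finger pad.
Only numpy, scipy, OpenCV 4.12 (cv2) and the standard library are available. Lean on these libraries where they do the work, as an engineer would, in place of code of your own. Each camera call takes 0.05 s, during which the arm holds its last target. There are 200 camera calls.

## Task

Open the blue sample chest: fold its lid right back against its stop, swing the prop rod up out of its clip by the red sleeve, then bring the lid forward again, without letting it drop, until it rests on the rod with the rod's end seated in the slot of the lid's bracket. With the lid standing propped on its own, put the small amber bottle with the red cap upright on the floor inside the chest, and leave the two small bottles that stood beside it where they are.

Things in the scene. Friction and masses are not known exactly. Their poses are not given: they have to be found in the camera images.
- chest: Blue open-topped sample chest fixed to the bench, outside 185 (x) x 230 (y) x 100 mm high, walls and floor 5 mm, black mat on the floor, empty. Origin: centre of its underside; -x is its front (towards the robot), z up, y along the hinge line. White lid on top, hinged at the back; prop rod on its +y side (the robot's left).
- chest_lid (a joint): Lid angle, rad: 0 closed, grows as the front edge rises; 1.745 is the stop, leaning 10 deg past upright, where it stays by itself. Below about 1.5 it falls shut (about 0.35 kg, nearly frictionless hinge). White panel 230 mm wide, 6 mm thick, reaching 190 mm from the hinge axis. Resting on the seated prop rod it reads about 1.285.
- lid_hinge (a point): Point on the lid's hinge axis (parallel to chest y): chest frame x 92.5, y 0, z 100 mm.
- lid_bar (a point): Middle of the steel bow handle's straight bar, 10 mm thick, parallel to chest y, 104 mm long, free over 90 mm; in the lid's plane, 220 mm from the hinge axis (4 mm above it when closed). 25 mm free gap between bar and lid edge. It can be pinched across from above at every lid angle and turns between the fingers.
- lid_slot (a point): Where the rod's end sits when seated: in the slot of the dark steel bracket (6 mm plate) under the lid's +y edge, 110 mm from the hinge axis and 12 mm below it (closed). Slot 14 mm wide, open downward (away from the lid), with a flared mouth 40 mm wide that ends 24 mm below this point and guides the rod end in if within about 10 mm.
- prop_rod (a joint): Prop rod angle, rad: 0 lying in its clip (14 deg below level, pointing to the chest's back), grows as the end swings up, stop at 1.20; starts between 0 and 0.12. The stiff pivot (about 0.12 N m) keeps it at any angle. Seated in the slot it reads about 0.967; set 0.92 to 1.0 before the lid is brought down.
- prop_pivot (a point): Rod's pivot on the chest's +y wall, axis parallel to chest y: chest frame x -82.5, y 122, z 85 mm.
- prop_end (a point): Rod's cross end (8 mm thick, parallel to chest y), the spot that enters the slot; 177 mm from the pivot axis.
- prop_grip (a point): Middle of the red sleeve (12 mm thick, 58 mm long, parallel to chest y) on the cross end, 62 mm outboard (+y) of prop_end, 177 mm from the pivot axis. Pinch it across from above; it turns between the fingers.
- bottle_red: Small amber indicator bottle with red screw cap, 43 mm across, 77 mm high, 0.08 kg; cap 26 mm across, between 59 and 77 mm up. Origin: centre of its underside, z up the bottle.
- bottle_white: Bystander: small indicator bottle with cream-white cap, 47 mm across, 79 mm high. Origin: centre of its underside.
- bottle_navy: Bystander: dark blue reagent bottle with grey cap, 51 mm across, 93 mm high. Origin: centre of its underside.

How it is judged:
On the way, in this order (a step that is already met when the one before it is completed fails the run):
1. the lid is folded back to its stop (value of joint chest_lid above 1.65 rad), for 0.1 s.
2. the prop rod is swung up while the lid is back (value of joint prop_rod above 0.7 rad and value of joint chest_lid above 1.5 rad), for 0.1 s.
3. the lid rests on the prop rod, its end in the slot, fingers off it (distance between prop_end and lid_slot below 0.007 m and value of joint chest_lid between 1.22 and 1.36 rad and contact force between the fingers and anything else below 0.5 N), for 0.2 s.
At the end, for the whole second after the job is handed in: The lid stands at rest on the prop rod (1.22 to 1.36 rad) with prop_end within 7 mm of lid_slot; the red-capped bottle stands at rest on the chest's floor (its underside within 7 mm of it), within the walls and within 0.15 rad of upright (distance between prop_end and lid_slot below 0.007 m and value of joint chest_lid between 1.22 and 1.36 rad and velocity of joint chest_lid between -0.05 and 0.05 rad/s and x of bottle_red in the frame of chest between -0.07 and 0.07 m and y of bottle_red in the frame of chest between -0.093 and 0.093 m and z of bottle_red in the frame of chest between -0.002 and 0.012 m and angle between bottle_red's own z axis and vertical below 0.15 rad and linear speed of bottle_red below 0.02 m/s); the robot touches nothing.
It fails at once if the lid is let drop (it closes faster than 2 rad/s) (velocity of joint chest_lid below -2 rad/s).
It fails at once if the white-capped bottle is moved more than 40 mm or tipped over (distance of bottle_white from where it was at the start of the episode above 0.04 m or angle between bottle_white's own z axis and vertical above 0.4 rad).
It fails at once if the dark blue bottle is moved more than 40 mm or tipped over (distance of bottle_navy from where it was at the start of the episode above 0.04 m or angle between bottle_navy's own z axis and vertical above 0.4 rad).
It also fails if it takes over 72 s, if anything falls off the work surface, if the arm or the gripper's body presses on something with over 40 N, if the wrist force passes 120 N, or if a joint passes its speed limit or range.

## Working session

There is one attempt and no reset: what is moved stays moved. The work goes in short steps, Python scripts to look and compute and a tool call to move; the robot and the scene stay as the last step left them, time stands still between calls to the robot, and variables do not carry over. Pictures are saved under pics/ and viewed, at most 11 in all, crops included, and the job is handed in when it is done.

Besides the shell and the picture viewer there is one more tool, called after ">>>" by a JSON object that holds its "fn" and its "kwargs". carry_out: Moves the arm, as the interface text tells. Its arguments: {"type":"object","properties":{"series":{"type":"array","items":{"type":"array"}},"grip_force":{"type":"number"}},"required":["series"]}

```bash
mkdir -p pics; ls
cat > h.py <<'E'
from plant import *
import numpy as np, cv2
def cam(n):
    c=get_calibration(n); return np.array(c["K"]),np.array(c["distortion"]),np.array(c["position"]),np.array(c["rotation"])
def ray(n,uv):
    K,D,p,R=cam(n)
    if R.shape!=(3,3):
        from scipy.spatial.transform import Rotation as Q
        R=Q.from_quat(np.r_[R[1:],R[0]]).as_matrix()
    u=cv2.undistortPoints(np.array([[uv]],float),K,D)[0,0]
    d=R@np.array([u[0],-u[1],-1.]); return p,d/np.linalg.norm(d)
def onz(n,uv,z):
    p,d=ray(n,uv); return p+d*(z-p[2])/d[2]
def tri(a,b):
    A=[];B=[]
    (p,d),(q,e)=a,b
    M=np.zeros((3,3));v=np.zeros(3)
    for o,w in (a,b):
        P=np.eye(3)-np.outer(w,w);M+=P;v+=P@o
    x=np.linalg.solve(M,v); return x,np.linalg.norm((np.eye(3)-np.outer(d,d))@(x-p))
def proj(n,X):
    K,D,p,R=cam(n)
    X=(np.atleast_2d(X)-p)@R; X=X*[1,-1,-1]
    return cv2.projectPoints(X,np.zeros(3),np.zeros(3),K,D)[0][:,0]
def save(n,f,crop=None):
    im=get_image(n)
    if crop: a,b,c,d=crop; im=cv2.resize(im[b:d,a:c],None,fx=2,fy=2)
    cv2.imwrite("pics/"+f,im[:,:,::-1]);
E
python3 - <<'E'
from h import *
np.set_printoptions(precision=4,suppress=True)
for n in("scene","top"):
    save(n,n+"0.png"); K,D,p,R=cam(n); print(n,p,R.tolist(),K[0,0])
    for t in["chest","lid_hinge","lid_bar","prop_pivot","prop_end","prop_grip","lid_slot","bottle_red","bottle_white","bottle_navy"]:
        r=place_of(n,t)[:2]; print(t,[(np.round(x["location"],1).tolist(),round(x["p"],2)) for x in r])
s=sense();print(s)
E
```

```text
pics
scene [-0.1399 -0.5652  0.7703] [0.7990512659808914, 0.38957020395737985, -0.19495283010006387, -0.4144219161180013] 395.19137554193827
chest [([311.4, 213.0], 0.72)]
lid_hinge [([335.1, 172.7], 0.83), ([387.5, 240.5], 0.56)]
lid_bar [([275.0, 202.1], 0.85)]
prop_pivot [([263.0, 183.7], 0.64)]
prop_end []
prop_grip [([290.7, 163.9], 0.41)]
lid_slot [([274.2, 174.8], 0.93)]
bottle_red [([415.3, 278.5], 0.78)]
bottle_white [([389.8, 238.4], 0.65)]
bottle_navy [([358.5, 271.8], 0.64), ([265.3, 180.8], 0.38)]
top [ 0.3763 -0.0579  1.5419] [0.7094158717550468, 0.05224773907186183, -0.050830572464528385, -0.7010103762190928] 495.57249860030436
chest [([300.6, 207.3], 0.88)]
lid_hinge [([307.0, 177.1], 0.95)]
lid_bar [([292.2, 249.0], 0.89), ([417.9, 233.4], 0.48)]
prop_pivot [([250.1, 222.6], 0.57)]
prop_end [([251.1, 226.3], 0.58), ([268.0, 169.9], 0.5)]
prop_grip [([249.4, 164.5], 0.57)]
lid_slot [([259.3, 200.9], 0.94)]
bottle_red [([421.4, 233.1], 0.5), ([380.2, 249.2], 0.41)]
bottle_white [([381.4, 198.2], 0.77), ([246.7, 164.0], 0.62)]
bottle_navy [([381.1, 249.0], 0.55)]
{'t': 1.1, 'q': array([ 1.2073,  0.0911,  1.2307, -0.    ,  1.8197, -0.0567]), 'qd': array([ 0.0006, -0.002 ,  0.0017,  0.0003,  0.0001,  0.0013]), 'joint_torque': array([  0.0005, -45.8464, -41.8101,  -0.0001,   0.0006,  -0.    ]), 'tcp_pos': array([0.1812, 0.572 , 0.2312]), 'ee_rot': array([ 0.    ,  0.1528,  0.9883, -0.    ]), 'contact_force': array([ 0.0894, -0.3031,  0.2239]), 'ft_torque': array([-0.0313, -0.0295,  0.0197]), 'grip_force': 0.0, 'grip_width': 0.0854411049040585}
```

View pics/scene0.png

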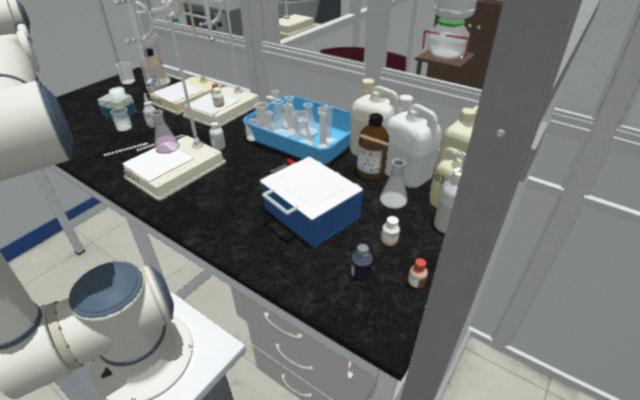

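View pics/top0.png

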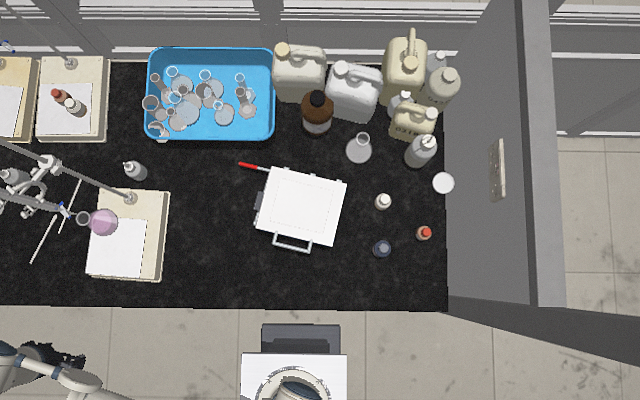

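```bash
python3 - <<'E'
s=open('h.py').read()
s=s.replace('''np.array(c["position"]),np.array(c["rotation"])''','''np.array(c["position"]),Q.from_quat(np.roll(c["rotation"],-1)).as_matrix()''').replace("import numpy","from scipy.spatial.transform import Rotation as Q\nimport numpy",1)
i=s.index("    if R.shape");j=s.index("    u=cv2");s=s[:i]+s[j:]
s+='''
from scipy.optimize import least_squares
LOC=dict(chest=[0,0,0],lid_hinge=[.0925,0,.1],lid_bar=[-.1275,0,.104],prop_pivot=[-.0825,.122,.085],lid_slot=[-.0175,.110,.088])
def C2W(c,X): return np.array([c[0],c[1],0])+np.atleast_2d(X)@Q.from_euler("z",c[2]).as_matrix().T
def W2C(c,X): return (np.atleast_2d(X)-[c[0],c[1],0])@Q.from_euler("z",c[2]).as_matrix()
'''
open('h.py','w').write(s)
E
python3 - <<'E'
from h import *
np.set_printoptions(precision=4,suppress=True)
ob={"scene":dict(chest=[311.4,213],lid_hinge=[335.1,172.7],lid_bar=[275,202.1],lid_slot=[274.2,174.8]),
"top":dict(chest=[300.6,207.3],lid_hinge=[307,177.1],lid_bar=[292.2,249])}
def f(c):
    return np.concatenate([(proj(n,C2W(c,[LOC[k] for k in ob[n]]))-np.array(list(ob[n].values()))).ravel() for n in ob])
r=least_squares(f,[.5,.1,.0],loss="soft_l1");print(r.x,f(r.x).reshape(-1,2))
c=r.x
print("bar",C2W(c,LOC["lid_bar"]))
for a in("top",): print(proj(a,C2W(c,[LOC["prop_pivot"],LOC["lid_slot"]])))
for n,a,b in(("red",[415.3,278.5],[421.4,233.1]),("white",[389.8,238.4],[381.4,198.2]),("navy",[358.5,271.8],[381.1,249])):
    print(n,onz("scene",a,0),onz("top",b,0))
g=tri(ray("scene",[290.7,163.9]),ray("top",[249.4,164.5]));print("grip",g,W2C(c,g[0]))
for ang in(0,.05,.12):
    e=np.array([-.0825+.177*np.cos(ang-.244),.184,.085+.177*np.sin(ang-.244)]);w=C2W(c,e);print(ang,w,proj("scene",w),proj("top",w))
E
```

```text
[ 0.5861 -0.0169 -0.1921] [[-0.7903 -0.7873]
 [-2.4435 -0.0735]
 [ 0.002   1.9647]
 [ 6.7468  0.8408]
 [ 0.915   2.829 ]
 [ 0.112  -1.7759]
 [-0.631  -1.007 ]]
bar [[0.4609 0.0074 0.104 ]]
[[254.6637 225.0483]
 [263.2926 204.4047]]
red [ 0.5277 -0.3844  0.    ] [ 0.5182 -0.3921  0.    ]
white [ 0.6205 -0.265   0.    ] [ 0.627  -0.2681  0.    ]
navy [ 0.4657 -0.2558  0.    ] [ 0.4672 -0.2659  0.    ]
grip (array([0.7163, 0.1509, 0.0419]), np.float64(0.00715243823492224)) [[0.0957 0.1896 0.0419]]
0 [[0.7088 0.1467 0.0422]] [[292.4349 164.9465]] [[248.9341 168.3561]]
0.05 [[0.7107 0.1463 0.0509]] [[292.7483 162.5504]] [[248.7092 167.1442]]
0.12 [[0.7127 0.1459 0.0631]] [[293.0219 159.2183]] [[248.3315 165.6443]]
```

Run:
```python
from h import *
np.set_printoptions(precision=4,suppress=True)
im=get_image("top").astype(int); m=((im.min(2)>200)).astype(np.uint8); m[:, :230]=0;m[:,370:]=0;m[:160]=0;m[260:]=0
m=cv2.morphologyEx(m,cv2.MORPH_OPEN,np.ones((9,9)))
k=max(cv2.findContours(m,0,2)[0],key=cv2.contourArea)
P=np.array([onz("top",p[0].astype(float),.106)[:2] for p in k],np.float32)
r=cv2.minAreaRect(P);print(r)
hsv=cv2.cvtColor(get_image("top"),cv2.COLOR_RGB2HSV)
red=(((hsv[...,0]<8)|(hsv[...,0]>172))&(hsv[...,1]>150)&(hsv[...,2]>90)).astype(np.uint8)
n,_,st,ce=cv2.connectedComponentsWithStats(red)
for i in range(1,n):
    if st[i,4]>12: print(st[i],ce[i],onz("top",ce[i],.077),onz("top",ce[i],.05))
h2=cv2.cvtColor(get_image("scene"),cv2.COLOR_RGB2HSV)
red=(((h2[...,0]<8)|(h2[...,0]>172))&(h2[...,1]>150)&(h2[...,2]>90)).astype(np.uint8)
n,_,st,ce=cv2.connectedComponentsWithStats(red)
for i in range(1,n):
    if st[i,4]>12: print(st[i],ce[i],onz("scene",ce[i],.068))
```

```text
((0.5859938859939575, -0.018326207995414734), (0.23057939112186432, 0.19334536790847778), 77.83139038085938)
[239 161  18   9  78] [247.6795 164.9872] [0.7115 0.1461 0.077 ] [0.7177 0.1498 0.05  ]
[422 228   9   9  62] [426.0484 231.6452] [ 0.5156 -0.3893  0.077 ] [ 0.5181 -0.3954  0.05  ]
[287 158   8   6  28] [289.8571 160.5   ] [0.6948 0.1448 0.068 ]
[415 259  11  12 112] [419.7768 264.1339] [ 0.5154 -0.3906  0.068 ]
```

>>> {"fn": "carry_out", "kwargs": {"series": [[[2,-4,0],[0,0,-7],8.5],[[2,-4,0],[0,0,-7],6],[[2,-4,0],[0,0,-7],4],[[2,-4,0],[0,0,-7],3],[[2,-4,0],[0,0,-7],2.4],[[2,-4,0],[0,0,-7],2.4],[[2,-4,0],[0,0,-7],2.4],[[2,-4,0],[0,0,-7],2.4]]}}

```text
t: 2.05
tcp_pos: [0.3416, 0.2504, 0.2315]
ee_rot: [0.0, 0.601, 0.799, 0.0]
contact_force: [0.7, 0.5, 0.5]
grip_width: 0.0242
grip_force: 0.0
```

>>> {"fn": "carry_out", "kwargs": {"series": [[[2,-4,0],[0,0,-7],2.4],[[2,-4,0],[0,0,-7],2.4],[[2,-4,-1],[0,0,-7],2.4],[[2,-4,-2],[0,0,-7.4],2.4],[[2,-4,-2],[0,0,0],2.4],[[2.2,-4.2,-2],[0,0,0],2.4],[[0,0,-1.5],[0,0,0],2.4],[[0,0,0],[0,0,0],2.4]]}}

```text
t: 2.85
tcp_pos: [0.4614, 0.0104, 0.1441]
ee_rot: [-0.002, 0.778, 0.628, -0.002]
contact_force: [-0.5, 0.4, 0.1]
grip_width: 0.0242
grip_force: 0.0
```

Run:
```python
from h import *
s=sense();print(s["tcp_pos"],s["ee_rot"],s["q"],s["grip_width"])
a=get_image("scene");b=get_image("top")
a=cv2.resize(a[150:270,210:370],None,fx=4,fy=4,interpolation=2);b=cv2.resize(b[190:270,240:350],None,fx=4,fy=4,interpolation=2)
b=cv2.copyMakeBorder(b,0,a.shape[0]-b.shape[0],0,0,0)
b=b[:,:]
o=cv2.resize(np.hstack([a,b]),(800,int(a.shape[0]*800/(a.shape[1]+b.shape[1]))))
cv2.imwrite("pics/a.png",o[:,:,::-1])
for n in("scene","top"): print(place_of(n,"lid_bar")[:2],proj(n,s["tcp_pos"]))
```

```text
[0.46143276 0.01040828 0.14410808] [-0.00182815  0.77783356  0.62846516 -0.00177403] [-5.14404884e-02 -2.82935513e-01  1.73521207e+00  3.56010561e-04
  1.69439865e+00  1.60236739e-01] 0.024151310693338618
[{'location': [277.8, 203.8], 'p': 0.76}] [[273.09407851 191.68719193]]
[] [[289.88183913 246.96093838]]
```

View pics/a.png

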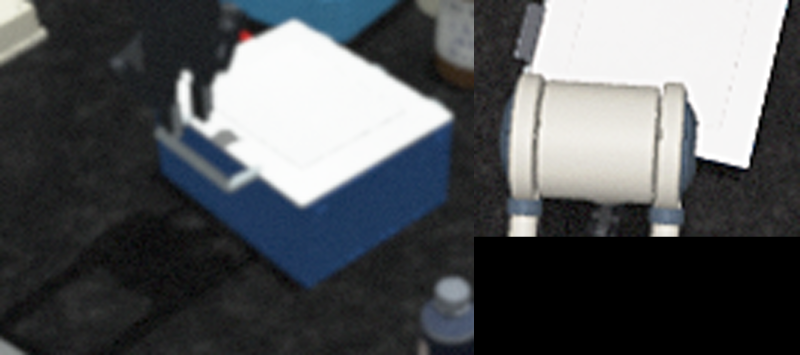

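Run:
```python
from h import *
np.set_printoptions(precision=4,suppress=True)
for p in([264,195.6],[289,212],[277.8,203.8],[275,202.1],[276.5,203.8]): print(onz("scene",p,.104))
print(onz("top",[292.2,249],.104),onz("top",[292,245],.104))
c=[.588,-.0185,-.21]
print(proj("scene",C2W(c,[[-.1275,.05,.104],[-.1275,-.05,.104],[-.1275,0,.104],[-.0975,.115,.106],[-.0975,-.115,.106],[.0925,-.115,.106]])),C2W(c,LOC["lid_bar"]))
```

```text
[0.472  0.0564 0.104 ]
[ 0.4566 -0.044   0.104 ]
[0.4661 0.002  0.104 ]
[0.4674 0.0129 0.104 ]
[0.4641 0.0048 0.104 ]
[0.4581 0.0055 0.104 ] [0.4696 0.0063 0.104 ]
[[264.2504 195.2181]
 [287.1564 212.3032]
 [275.3814 203.5233]
 [259.111  180.2929]
 [312.3538 218.5045]
 [362.6395 187.9046]] [[0.4633 0.0081 0.104 ]]
```

>>> {"fn": "carry_out", "kwargs": {"series": [[[0.2,-0.3,-1],[0,0,0],2.3],[[0,0,-1.5],[0,0,0],2.3],[[0,0,-1.5],[0,0,0],2.3],[[0,0,-1.3],[0,0,0],2.3],[[0,0,0],[0,0,0],2.3]]}}

```text
t: 3.55
tcp_pos: [0.4629, 0.0084, 0.0904]
ee_rot: [-0.002, 0.777, 0.63, -0.002]
contact_force: [-1.3, 0.1, -0.9]
grip_width: 0.0234
grip_force: 0.0
```

>>> {"fn": "carry_out", "kwargs": {"series": [[[0,0,0],[0,0,0],0.5],[[0,0,0],[0,0,0],0.5],[[0,0,0],[0,0,0],0.5],[[0,0,0],[0,0,0],0.5]], "grip_force": 25}}

```text
t: 3.95
tcp_pos: [0.4651, 0.008, 0.0944]
ee_rot: [0.001, 0.777, 0.629, 0.001]
contact_force: [2.4, -0.9, -0.8]
grip_width: 0.0084
grip_force: 25.3
```

>>> {"fn": "carry_out", "kwargs": {"series": [[[0,0,0],[0,0,0],2.2],[[0,0,0],[0,0,0],2.2],[[0.1,0,-0.8],[0,0,0],2.2],[[0,0,0],[0,0,0],2.2],[[0,0,0],[0,0,0],0.5],[[0,0,0],[0,0,0],0.5],[[0,0,0],[0,0,0],0.5],[[0,0,0],[0,0,0],0.5]], "grip_force": 25}}

```text
t: 4.75
tcp_pos: [0.4652, 0.0082, 0.0855]
ee_rot: [-0.0, 0.777, 0.629, -0.0]
contact_force: [-1.5, 1.5, -2.3]
grip_width: 0.009
grip_force: 24.3
```

```bash
cat > arc.py <<'E'
import numpy as np,sys
def arc(a,b,n,yaw=-.21,r=22.0,off=.018):
    th=np.linspace(a,b,n+1)+off
    x=-r*np.cos(th);z=r*np.sin(th);o=np.zeros(3)
    for i in range(n):
        T=np.array([np.cos(yaw)*(x[i+1]-x[0]),np.sin(yaw)*(x[i+1]-x[0]),z[i+1]-z[0]])
        d=np.round(T-o,1);o+=d;print([d.tolist(),[0,0,0],.5],end=", " if (i+1)%8 else "\n")
if __name__=="__main__": arc(*map(float,sys.argv[1:3]),int(sys.argv[3]))
E
python3 arc.py 0 1.72 24
```

```text
[[0.1, -0.0, 1.6], [0, 0, 0], 0.5], [[0.2, -0.1, 1.5], [0, 0, 0], 0.5], [[0.3, -0.0, 1.6], [0, 0, 0], 0.5], [[0.4, -0.1, 1.5], [0, 0, 0], 0.5], [[0.5, -0.1, 1.5], [0, 0, 0], 0.5], [[0.6, -0.2, 1.4], [0, 0, 0], 0.5], [[0.7, -0.1, 1.4], [0, 0, 0], 0.5], [[0.9, -0.2, 1.4], [0, 0, 0], 0.5]
[[0.9, -0.2, 1.2], [0, 0, 0], 0.5], [[0.9, -0.2, 1.3], [0, 0, 0], 0.5], [[1.1, -0.2, 1.1], [0, 0, 0], 0.5], [[1.2, -0.3, 1.0], [0, 0, 0], 0.5], [[1.2, -0.2, 1.0], [0, 0, 0], 0.5], [[1.3, -0.3, 0.9], [0, 0, 0], 0.5], [[1.3, -0.3, 0.7], [0, 0, 0], 0.5], [[1.4, -0.3, 0.7], [0, 0, 0], 0.5]
[[1.5, -0.3, 0.6], [0, 0, 0], 0.5], [[1.4, -0.3, 0.4], [0, 0, 0], 0.5], [[1.5, -0.3, 0.4], [0, 0, 0], 0.5], [[1.5, -0.3, 0.2], [0, 0, 0], 0.5], [[1.6, -0.4, 0.2], [0, 0, 0], 0.5], [[1.5, -0.3, -0.0], [0, 0, 0], 0.5], [[1.6, -0.3, -0.1], [0, 0, 0], 0.5], [[1.5, -0.3, -0.2], [0, 0, 0], 0.5]
```

>>> {"fn": "carry_out", "kwargs": {"series": [[[0.1,0.0,1.6],[0,0,0],0.5],[[0.2,-0.1,1.5],[0,0,0],0.5],[[0.3,0.0,1.6],[0,0,0],0.5],[[0.4,-0.1,1.5],[0,0,0],0.5],[[0.5,-0.1,1.5],[0,0,0],0.5],[[0.6,-0.2,1.4],[0,0,0],0.5],[[0.7,-0.1,1.4],[0,0,0],0.5],[[0.9,-0.2,1.4],[0,0,0],0.5]], "grip_force": 40}}

```text
t: 5.55
tcp_pos: [0.5023, -0.0002, 0.2075]
ee_rot: [0.0, 0.777, 0.629, -0.0]
contact_force: [-5.1, -1.0, 0.5]
grip_width: 0.0085
grip_force: 39.0
```

>>> {"fn": "carry_out", "kwargs": {"series": [[[0.9,-0.2,1.2],[0,0,0],0.5],[[0.9,-0.2,1.3],[0,0,0],0.5],[[1.1,-0.2,1.1],[0,0,0],0.5],[[1.2,-0.3,1.0],[0,0,0],0.5],[[1.2,-0.2,1.0],[0,0,0],0.5],[[1.3,-0.3,0.9],[0,0,0],0.5],[[1.3,-0.3,0.7],[0,0,0],0.5],[[1.4,-0.3,0.7],[0,0,0],0.5]]}}

```text
t: 6.35
tcp_pos: [0.5954, -0.0213, 0.2881]
ee_rot: [0.002, 0.778, 0.629, 0.0]
contact_force: [-4.0, -4.7, 1.3]
grip_width: 0.0082
grip_force: 39.5
```

>>> {"fn": "carry_out", "kwargs": {"series": [[[1.5,-0.3,0.6],[0,0,0],0.5],[[1.4,-0.3,0.4],[0,0,0],0.5],[[1.5,-0.3,0.4],[0,0,0],0.5],[[1.5,-0.3,0.2],[0,0,0],0.5],[[1.6,-0.4,0.2],[0,0,0],0.5],[[1.5,-0.3,0],[0,0,0],0.5],[[1.6,-0.3,-0.1],[0,0,0],0.5],[[1.4,-0.3,-0.2],[0,0,0],0.5]]}}

```text
t: 7.15
tcp_pos: [0.7159, -0.0478, 0.3023]
ee_rot: [0.003, 0.778, 0.628, 0.0]
contact_force: [-2.3, -7.7, 4.4]
grip_width: 0.0083
grip_force: 40.5
```

Run:
```python
from h import *
s=sense();print(s["tcp_pos"],s["ee_rot"],s["q"],s["contact_force"])
a=get_image("scene")
cv2.imwrite("pics/b.png",cv2.resize(a[80:300,190:460],None,fx=2.5,fy=2.5)[:,:,::-1])
```

```text
[ 0.71589556 -0.04778589  0.30226043] [2.61351624e-03 7.78268517e-01 6.27926177e-01 3.74287832e-05] [-0.1123348   0.4737377   0.6497811  -0.0040091   2.01430056  0.09895747] [-2.31041172 -7.73812709  4.40936676]
```

View pics/b.png

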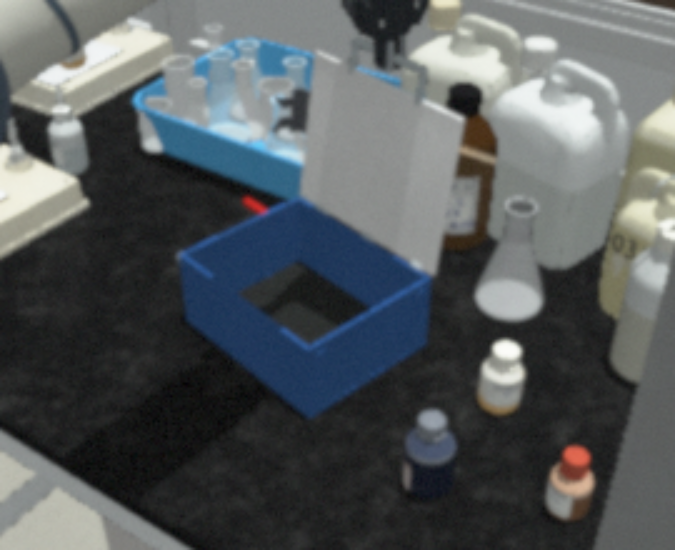

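>>> {"fn": "carry_out", "kwargs": {"series": [[[0,0,0],[0,0,0],2.2],[[0,0,0],[0,0,0],2.2],[[0,0,0],[0,0,0],2.2],[[0,0,1.5],[0,0,0],2.2],[[0,0,2],[0,0,0],3],[[-1,1,1.5],[0,0,0],3],[[-2,4,0],[0,0,0],3],[[0,4.5,0],[0,0,0],3]]}}

```text
t: 8.0
tcp_pos: [0.6832, 0.0506, 0.3503]
ee_rot: [0.0, 0.778, 0.629, 0.0]
contact_force: [0.4, 0.3, 0.7]
grip_width: 0.0301
grip_force: 0.0
```

Run:
```python
from h import *
np.set_printoptions(precision=4,suppress=True)
s=sense();print(s["tcp_pos"],s["ee_rot"],s["q"],s["contact_force"])
for n in("scene","top"):
    h=cv2.cvtColor(get_image(n),cv2.COLOR_RGB2HSV)
    red=(((h[...,0]<8)|(h[...,0]>172))&(h[...,1]>130)&(h[...,2]>80)).astype(np.uint8);red[:,340:]=0;red[:,:230]=0;red[:140]=0
    k,_,st,ce=cv2.connectedComponentsWithStats(red)
    for i in range(1,k):
        if st[i,4]>12: print(n,st[i],ce[i])
    for t in("prop_end","prop_grip","prop_pivot","lid_slot","lid_bar"):print(t,[(x["location"],round(x["p"],2)) for x in place_of(n,t)[:1]])
c=[.588,-.0185,-.21]
for a in(0,.06,.12):
    E=[[-.0825+.177*np.cos(a-.244),y,.085+.177*np.sin(a-.244)] for y in(.155,.184,.213)]
    W=C2W(c,E);print(a,W[1],proj("scene",W).tolist(),proj("top",W).tolist())
```

```text
[0.6832 0.0506 0.3503] [0.0001 0.7777 0.6286 0.0002] [0.0242 0.418  0.6331 0.0001 2.0901 0.2355] [0.443  0.2557 0.75  ]
scene [287 158  10   8  48] [291.3333 161.6667]
prop_end [([307.6, 169.3], 0.44)]
prop_grip [([289.8, 164.1], 0.56)]
prop_pivot [([263.0, 184.1], 0.87)]
lid_slot [([304.4, 127.0], 0.95)]
lid_bar [([346.7, 103.6], 0.8)]
top [239 161  18   9  86] [247.4767 164.8837]
prop_end [([313.8, 143.8], 0.75)]
prop_grip [([246.4, 165.2], 0.59)]
prop_pivot []
lid_slot [([265.0, 153.3], 0.92)]
lid_bar [([311.2, 142.6], 0.86)]
0 [0.7137 0.1429 0.0422] [[299.8750794447586, 168.16692632902493], [294.2237622896, 164.64758568178033], [288.7182795497246, 161.219766551386]] [[259.3152642950266, 168.86254515164467], [250.21509644211005, 166.84912284062978], [241.12901736851674, 164.83914595490845]]
0.06 [0.7159 0.1424 0.0526] [[300.28133167071513, 165.27520983330928], [294.60264450001483, 161.77997621120272], [289.07111791760667, 158.3761367495262]] [[259.12137089326006, 167.42779537701256], [249.96207052661748, 165.40231972322388], [240.81706138750093, 163.3803561849562]]
0.12 [0.7175 0.142  0.0631] [[300.54459796233516, 162.40283139251298], [294.83849972070357, 158.93066083938677], [289.2809545314036, 155.5498121136145]] [[258.87237352552256, 166.1613789259138], [249.65196119048926, 164.12329652973568], [240.44605181931735, 162.0887933153058]]
```

>>> {"fn": "carry_out", "kwargs": {"series": [[[0,4,0],[0,0,0],4],[[1,4,0],[0,0,0],4],[[2.3,2.1,-2],[0,0,0],4],[[0,0,-4.5],[0,0,0],4],[[0,0,-4.5],[0,0,0],4],[[0,0,-4.5],[0,0,0],4],[[0,0,-4.5],[0,0,0],4],[[0,0,-3],[0,0,0],4]]}}

```text
t: 9.4
tcp_pos: [0.7172, 0.1505, 0.1139]
ee_rot: [-0.001, 0.777, 0.629, -0.002]
contact_force: [-0.0, 0.2, 0.3]
grip_width: 0.0399
grip_force: 0.0
```

Run:
```python
from h import *
s=sense();print(s["tcp_pos"],s["q"],s["contact_force"])
a=get_image("scene")[100:210,220:340];b=get_image("top")[120:230,200:320]
cv2.imwrite("pics/c.png",cv2.resize(np.hstack([a,b]),None,fx=3.3,fy=3.3)[:,:,::-1])
```

```text
[0.71721724 0.15051522 0.11387695] [ 1.60449780e-01  4.67978788e-01  9.93106065e-01 -6.78227231e-06
  1.68571448e+00  3.70065464e-01] [-0.03996448  0.22925883  0.27431308]
```

View pics/c.png

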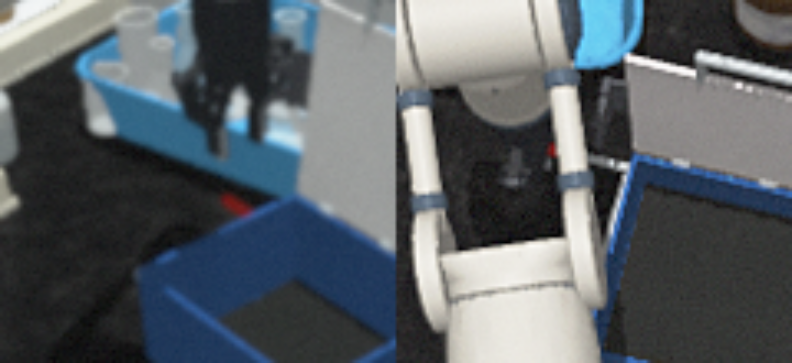

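>>> {"fn": "carry_out", "kwargs": {"series": [[[0,0,-3],[0,0,0],4],[[0,0,-2],[0,0,0],4],[[0,0,-2],[0,0,0],4],[[0,0,-1],[0,0,0],4],[[0,0,0],[0,0,0],4]]}}

```text
t: 10.0
tcp_pos: [0.7185, 0.1509, 0.0386]
ee_rot: [-0.0, 0.777, 0.629, -0.0]
contact_force: [-0.2, 0.4, -0.3]
grip_width: 0.04
grip_force: 0.0
```

>>> {"fn": "carry_out", "kwargs": {"series": [[[0,0,0],[0,0,0],0.5],[[0,0,0],[0,0,0],0.5],[[0,0,0],[0,0,0],0.5],[[0,0,0],[0,0,0],0.5],[[0,0,0],[0,0,0],0.5],[[0,0,0],[0,0,0],0.5]], "grip_force": 25}}

```text
t: 10.6
tcp_pos: [0.7202, 0.1512, 0.0409]
ee_rot: [0.001, 0.777, 0.629, 0.002]
contact_force: [6.2, 0.6, 2.7]
grip_width: 0.0103
grip_force: 25.7
```

Run:
```python
import numpy as np
ph=np.linspace(-.194,.723,13);o=np.zeros(3);yaw=-.21
for p in ph[1:]:
    dx=17.7*(np.cos(p)-np.cos(ph[0]));T=np.array([np.cos(yaw)*dx,np.sin(yaw)*dx,17.7*(np.sin(p)-np.sin(ph[0]))])
    d=np.round(T-o,1);o+=d;print([d.tolist(),[0,0,0],.5],end=", ")
```

```text
[[0.2, -0.0, 1.3], [0, 0, 0], 0.5], [[0.1, -0.1, 1.4], [0, 0, 0], 0.5], [[0.0, 0.0, 1.3], [0, 0, 0], 0.5], [[-0.1, 0.1, 1.4], [0, 0, 0], 0.5], [[-0.2, -0.0, 1.3], [0, 0, 0], 0.5], [[-0.3, 0.1, 1.3], [0, 0, 0], 0.5], [[-0.4, 0.0, 1.3], [0, 0, 0], 0.5], [[-0.5, 0.1, 1.3], [0, 0, 0], 0.5], [[-0.5, 0.2, 1.2], [0, 0, 0], 0.5], [[-0.7, 0.1, 1.2], [0, 0, 0], 0.5], [[-0.8, 0.2, 1.1], [0, 0, 0], 0.5], [[-0.8, 0.2, 1.0], [0, 0, 0], 0.5],
```

>>> {"fn": "carry_out", "kwargs": {"series": [[[0.2,0,1.3],[0,0,0],0.5],[[0.1,-0.1,1.4],[0,0,0],0.5],[[0,0,1.3],[0,0,0],0.5],[[-0.1,0.1,1.4],[0,0,0],0.5],[[-0.2,0,1.3],[0,0,0],0.5],[[-0.3,0.1,1.3],[0,0,0],0.5]], "grip_force": 35}}

```text
t: 11.2
tcp_pos: [0.7212, 0.1511, 0.1231]
ee_rot: [0.005, 0.778, 0.629, 0.006]
contact_force: [20.1, -2.4, 3.6]
grip_width: 0.0096
grip_force: 34.0
```

>>> {"fn": "carry_out", "kwargs": {"series": [[[-0.4,0.0,1.3],[0,0,0],0.5],[[-0.5,0.1,1.3],[0,0,0],0.5],[[-0.5,0.2,1.2],[0,0,0],0.5],[[-0.7,0.1,1.2],[0,0,0],0.5],[[-0.8,0.2,1.1],[0,0,0],0.5],[[-0.8,0.2,1.0],[0,0,0],0.5],[[0,0,0],[0,0,0],0.5]]}}

```text
t: 11.9
tcp_pos: [0.6851, 0.1599, 0.2018]
ee_rot: [0.008, 0.777, 0.629, 0.012]
contact_force: [20.8, -1.9, 18.6]
grip_width: 0.0051
grip_force: 11.6
```

```bash
cat > rod.py <<'E'
from h import *
np.set_printoptions(precision=4,suppress=True)
s=sense();print(s["tcp_pos"],W2C([.588,-.0185,-.21],s["tcp_pos"]),s["contact_force"],s["grip_width"])
for n in("scene","top"):
    h=cv2.cvtColor(get_image(n),cv2.COLOR_RGB2HSV)
    red=(((h[...,0]<8)|(h[...,0]>172))&(h[...,1]>130)&(h[...,2]>80)).astype(np.uint8);red[:,340:]=0;red[:,:200]=0;red[:80]=0
    k,_,st,ce=cv2.connectedComponentsWithStats(red)
    for i in range(1,k):
        if st[i,4]>5: print(n,st[i],ce[i])
    for t in("prop_end","prop_grip","prop_pivot","lid_slot"):print(t,[(np.round(x["location"],1).tolist(),round(x["p"],2)) for x in place_of(n,t)[:2]])
c=[.588,-.0185,-.21]
for a in(.9,.967,1.03):
    E=[[-.0825+.177*np.cos(a-.244),y,.085+.177*np.sin(a-.244)] for y in(.122,.155,.184,.213)]
    W=C2W(c,E);print(a,W[2],proj("scene",W).round(1).tolist(),proj("top",W).round(1).tolist())
E
python3 rod.py
```

```text
[0.6851 0.1599 0.2018] [[0.0577 0.1947 0.2018]] [20.8207 -1.9275 18.6465] 0.005120290490538298
scene [283 126   4   3   7] [284.7143 127.    ]
prop_end [([296.0, 132.4], 0.76), ([357.0, 273.8], 0.36)]
prop_grip [([281.3, 127.4], 0.49)]
prop_pivot [([263.8, 185.5], 0.73)]
lid_slot [([304.6, 127.6], 0.73)]
prop_end [([258.4, 167.2], 0.68)]
prop_grip []
prop_pivot [([252.1, 224.7], 0.68)]
lid_slot [([263.4, 150.3], 0.82), ([418.9, 236.5], 0.59)]
0.9 [0.6828 0.1494 0.193 ] [[297.2, 134.6], [290.2, 130.7], [284.2, 127.4], [278.3, 124.2]] [[262.3, 170.4], [250.8, 167.9], [240.7, 165.7], [230.6, 163.4]]
0.967 [0.6755 0.151  0.2021] [[295.2, 132.7], [288.1, 128.9], [282.0, 125.6], [276.2, 122.4]] [[261.3, 172.3], [249.7, 169.8], [239.5, 167.5], [229.4, 165.3]]
1.03 [0.668  0.1526 0.2102] [[293.0, 131.2], [285.9, 127.3], [279.9, 124.0], [274.0, 120.8]] [[260.3, 174.4], [248.7, 171.8], [238.4, 169.5], [228.2, 167.3]]
```

>>> {"fn": "carry_out", "kwargs": {"series": [[[0,0,0],[0,0,0],3],[[0,0,0],[0,0,0],3],[[0,0,0],[0,0,0],3],[[0,0,-1.5],[0,0,0],3],[[0,0,-1.3],[0,0,0],3],[[0,0,0],[0,0,0],3]]}}

```text
t: 13.0
tcp_pos: [0.691, 0.1581, 0.1724]
ee_rot: [0.012, 0.778, 0.628, 0.016]
contact_force: [38.5, -4.2, 19.9]
grip_width: 0.0304
grip_force: 16.0
```

```bash
python3 rod.py | head -12
```

```text
[0.691  0.1581 0.1724] [[0.0639 0.1942 0.1724]] [38.4909 -4.1994 19.9371] 0.03035073443756716
scene [283 129   9   6  18] [286.8333 130.8333]
prop_end [([304.7, 137.8], 0.65)]
prop_grip [([285.7, 131.6], 0.75)]
prop_pivot [([264.5, 182.5], 0.62), ([416.5, 280.1], 0.59)]
lid_slot [([305.5, 123.8], 0.8)]
top [249 160   2   5   7] [249.2857 161.8571]
prop_end [([262.1, 164.1], 0.45)]
prop_grip []
prop_pivot [([251.5, 224.5], 0.96)]
lid_slot [([263.4, 155.4], 0.91)]
0.9 [0.6828 0.1494 0.193 ] [[297.2, 134.6], [290.2, 130.7], [284.2, 127.4], [278.3, 124.2]] [[262.3, 170.4], [250.8, 167.9], [240.7, 165.7], [230.6, 163.4]]
```

>>> {"fn": "carry_out", "kwargs": {"series": [[[1.1,-0.2,0],[0,0,0],3],[[1.0,-0.2,0],[0,0,0],3],[[0,0,0],[0,0,0],3]]}}

```text
t: 13.8
tcp_pos: [0.6998, 0.1556, 0.1609]
ee_rot: [-0.0, 0.777, 0.629, -0.001]
contact_force: [4.5, -1.4, 1.6]
grip_width: 0.0302
grip_force: 2.6
```

```bash
python3 rod.py | head -12
```

```text
[0.6998 0.1556 0.1609] [[0.0731 0.1936 0.1609]] [ 4.5066 -1.4486  1.5816] 0.0301550665740408
scene [285 132   9   5  17] [288.7059 133.4706]
prop_end [([303.8, 140.0], 0.44)]
prop_grip [([286.2, 133.2], 0.54)]
prop_pivot [([263.5, 182.4], 0.87)]
lid_slot [([304.6, 125.8], 0.83), ([389.2, 240.8], 0.59)]
prop_end [([265.3, 153.3], 0.58), ([264.6, 166.7], 0.44)]
prop_grip []
prop_pivot [([253.4, 224.6], 0.65)]
lid_slot [([263.4, 151.1], 0.83)]
0.9 [0.6828 0.1494 0.193 ] [[297.2, 134.6], [290.2, 130.7], [284.2, 127.4], [278.3, 124.2]] [[262.3, 170.4], [250.8, 167.9], [240.7, 165.7], [230.6, 163.4]]
0.967 [0.6755 0.151  0.2021] [[295.2, 132.7], [288.1, 128.9], [282.0, 125.6], [276.2, 122.4]] [[261.3, 172.3], [249.7, 169.8], [239.5, 167.5], [229.4, 165.3]]
```

>>> {"fn": "carry_out", "kwargs": {"series": [[[0.6,-0.1,0],[0,0,0],3.4],[[0,0,0],[0,0,0],3.4],[[0,0,-1],[0,0,0],3.4],[[0,0,-1],[0,0,0],3.4],[[0,0,0],[0,0,0],3.4]]}}

```text
t: 14.8
tcp_pos: [0.7043, 0.1552, 0.1382]
ee_rot: [-0.001, 0.777, 0.63, -0.002]
contact_force: [-0.1, 0.0, -0.4]
grip_width: 0.0342
grip_force: 0.0
```

```bash
python3 rod.py | head -12
python3 - <<'E'
from h import *
a=get_image("scene")[100:200,230:330]
cv2.imwrite("pics/d.png",cv2.resize(a,None,fx=5,fy=5,interpolation=2)[:,:,::-1])
E
```

```text
[0.7043 0.1552 0.1382] [[0.0775 0.1942 0.1382]] [-0.0975  0.0157 -0.3927] 0.034176645985892345
scene [285 132   9   5  18] [289.8333 133.9444]
prop_end [([302.0, 142.1], 0.53)]
prop_grip []
prop_pivot [([264.6, 182.7], 0.72)]
lid_slot [([301.9, 123.2], 0.84)]
prop_end [([262.4, 165.8], 0.62), ([419.8, 233.1], 0.45)]
prop_grip []
prop_pivot [([253.4, 225.3], 0.57)]
lid_slot [([264.7, 151.1], 0.83)]
0.9 [0.6828 0.1494 0.193 ] [[297.2, 134.6], [290.2, 130.7], [284.2, 127.4], [278.3, 124.2]] [[262.3, 170.4], [250.8, 167.9], [240.7, 165.7], [230.6, 163.4]]
0.967 [0.6755 0.151  0.2021] [[295.2, 132.7], [288.1, 128.9], [282.0, 125.6], [276.2, 122.4]] [[261.3, 172.3], [249.7, 169.8], [239.5, 167.5], [229.4, 165.3]]
```

View pics/d.png

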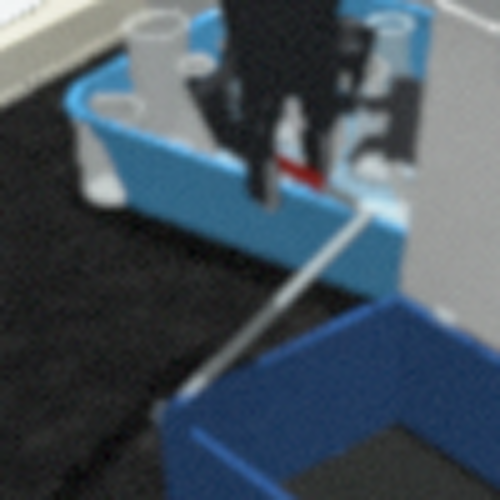

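>>> {"fn": "carry_out", "kwargs": {"series": [[[0,0,0],[0,0,0],0.5],[[0,0,0],[0,0,0],0.5],[[0,0,0],[0,0,0],0.5],[[0,0,0],[0,0,0],0.5],[[0,0,0],[0,0,0],0.5]], "grip_force": 25}}

```text
t: 15.85
tcp_pos: [0.7086, 0.1547, 0.1443]
ee_rot: [0.003, 0.777, 0.629, 0.004]
contact_force: [9.2, -1.4, 2.9]
grip_width: 0.0109
grip_force: 25.0
```

Run:
```python
from h import *
from scipy.optimize import minimize_scalar
c=[.588,-.0185,-.21]
def P(a,y=.122): return C2W(c,[-.0825+.177*np.cos(a-.244),y,.085+.177*np.sin(a-.244)])
for uv in([303.6,141.4],):
    for a in(.6,.65,.7,.75): print(a,proj("scene",P(a)),proj("scene",P(a,.184)),P(a,.184))
s=sense();x=W2C(c,s["tcp_pos"])[0];print(s["tcp_pos"],x,"a from x",np.arccos((x[0]+.0825)/.177)+.244,s["contact_force"])
```

```text
0.6 [[304.18158008 145.03647896]] [[291.33372462 137.79697071]] [[0.70792618 0.14407175 0.14668943]]
0.65 [[303.29330767 143.0911966 ]] [[290.4030184  135.87145056]] [[0.70470795 0.14475769 0.15490397]]
0.7 [[302.29617138 141.22096752]] [[289.3651915  134.01847581]] [[0.70109221 0.14552836 0.16294378]]
0.75 [[301.19058275 139.43133052]] [[288.22084685 132.24347694]] [[0.69708798 0.14638183 0.17078878]]
[0.70856146 0.154685   0.14429608] [0.08181071 0.19451252 0.14429608] a from x 0.6249574316716677 [ 9.18865007 -1.44207323  2.94197116]
```

>>> {"fn": "carry_out", "kwargs": {"series": [[[0.4,-0.1,0],[0,0,0],0.5],[[-0.3,0.1,0.8],[0,0,0],0.5],[[-0.4,0.1,0.8],[0,0,0],0.5],[[-0.5,0.1,0.8],[0,0,0],0.5],[[-0.5,0.1,0.7],[0,0,0],0.5],[[-0.5,0.1,0.7],[0,0,0],0.5],[[-0.5,0.1,0.6],[0,0,0],0.5],[[0,0,0],[0,0,0],0.5]], "grip_force": 60}}

```text
t: 16.65
tcp_pos: [0.6818, 0.1607, 0.187]
ee_rot: [-0.0, 0.777, 0.63, 0.0]
contact_force: [-0.1, 1.5, -2.2]
grip_width: 0.01
grip_force: 59.4
```

```bash
python3 rod.py
```

```text
[0.6818 0.1607 0.187 ] [[0.0544 0.1948 0.187 ]] [-0.0722  1.4548 -2.196 ] 0.010004822677621802
scene [282 124   4   4  12] [283.3333 125.6667]
prop_end [([294.3, 132.3], 0.59)]
prop_grip [([277.4, 121.7], 0.45)]
prop_pivot [([261.9, 182.4], 0.59)]
lid_slot [([304.3, 126.1], 0.89), ([313.2, 211.2], 0.28)]
prop_end [([262.1, 171.3], 0.47)]
prop_grip []
prop_pivot [([252.8, 226.2], 0.68)]
lid_slot [([263.6, 152.8], 0.58)]
0.9 [0.6828 0.1494 0.193 ] [[297.2, 134.6], [290.2, 130.7], [284.2, 127.4], [278.3, 124.2]] [[262.3, 170.4], [250.8, 167.9], [240.7, 165.7], [230.6, 163.4]]
0.967 [0.6755 0.151  0.2021] [[295.2, 132.7], [288.1, 128.9], [282.0, 125.6], [276.2, 122.4]] [[261.3, 172.3], [249.7, 169.8], [239.5, 167.5], [229.4, 165.3]]
1.03 [0.668  0.1526 0.2102] [[293.0, 131.2], [285.9, 127.3], [279.9, 124.0], [274.0, 120.8]] [[260.3, 174.4], [248.7, 171.8], [238.4, 169.5], [228.2, 167.3]]
```

>>> {"fn": "carry_out", "kwargs": {"series": [[[0,0,0],[0,0,0],3],[[0,0,0],[0,0,0],3],[[0,0,0],[0,0,0],3],[[0,0,1.5],[0,0,0],3],[[0,0,2],[0,0,0],3],[[0,0,4.5],[0,0,0],3],[[0,0,4.5],[0,0,0],3],[[0,0,4.5],[0,0,0],2.4]]}}

```text
t: 17.95
tcp_pos: [0.6818, 0.1599, 0.3592]
ee_rot: [0.0, 0.777, 0.629, 0.001]
contact_force: [1.8, 0.9, 0.4]
grip_width: 0.0237
grip_force: 0.0
```

```bash
python3 rod.py
python3 - <<'E'
from h import *
a=get_image("scene")[60:200,230:370];b=get_image("top")[110:250,220:360]
cv2.imwrite("pics/e.png",cv2.resize(np.hstack([a,b]),None,fx=2.8,fy=2.8,interpolation=2)[:,:,::-1])
E
```

```text
[0.6818 0.1599 0.3592] [[0.0546 0.194  0.3592]] [1.8106 0.8854 0.3612] 0.023707007280985192
scene [276 122  10   6  18] [280.7778 124.4444]
prop_end [([293.8, 134.3], 0.73)]
prop_grip [([280.4, 125.3], 0.78), ([387.1, 242.2], 0.19)]
prop_pivot [([264.8, 182.7], 0.61)]
lid_slot [([305.0, 125.1], 0.65)]
top [227 162   3   4  11] [227.9091 163.6364]
top [243 165   5   5  15] [244.8667 166.8667]
prop_end [([257.7, 171.3], 0.61)]
prop_grip [([236.6, 166.3], 0.64)]
prop_pivot [([251.8, 223.7], 0.69)]
lid_slot [([265.9, 151.1], 0.68), ([382.3, 199.4], 0.32)]
0.9 [0.6828 0.1494 0.193 ] [[297.2, 134.6], [290.2, 130.7], [284.2, 127.4], [278.3, 124.2]] [[262.3, 170.4], [250.8, 167.9], [240.7, 165.7], [230.6, 163.4]]
0.967 [0.6755 0.151  0.2021] [[295.2, 132.7], [288.1, 128.9], [282.0, 125.6], [276.2, 122.4]] [[261.3, 172.3], [249.7, 169.8], [239.5, 167.5], [229.4, 165.3]]
1.03 [0.668  0.1526 0.2102] [[293.0, 131.2], [285.9, 127.3], [279.9, 124.0], [274.0, 120.8]] [[260.3, 174.4], [248.7, 171.8], [238.4, 169.5], [228.2, 167.3]]
```

View pics/e.png

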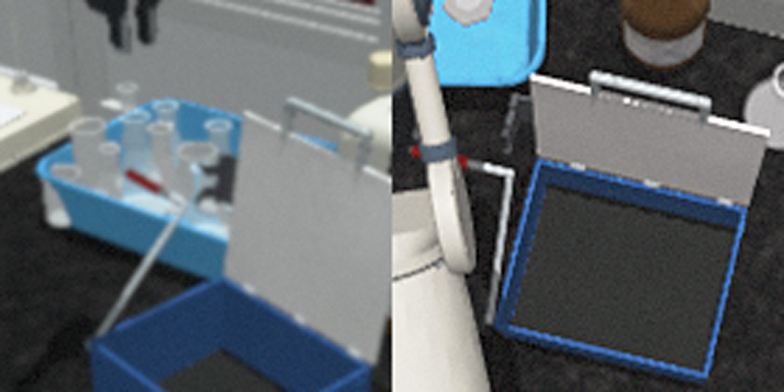

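>>> {"fn": "carry_out", "kwargs": {"series": [[[0,-4.5,0],[0,0,0],2.4],[[0,-4.5,0],[0,0,0],2.4],[[0.5,-4.5,0],[0,0,0],2.4],[[1.2,-4.3,0],[0,0,0],2.4],[[1.7,-3,0],[0,0,0],2.4],[[0,0,-1],[0,0,0],2.4],[[0,0,0],[0,0,0],2.4]]}}

```text
t: 19.25
tcp_pos: [0.7169, -0.0492, 0.3424]
ee_rot: [-0.002, 0.778, 0.629, -0.002]
contact_force: [-0.2, 0.9, -0.6]
grip_width: 0.0244
grip_force: 0.0
```

Run:
```python
from h import *
s=sense();print(s["tcp_pos"],s["contact_force"])
for n in("scene","top"): print(place_of(n,"lid_bar")[:2],proj(n,[.716,-.0478,.318]),proj(n,s["tcp_pos"]))
```

```text
[ 0.71687734 -0.04922665  0.3424233 ] [-0.15573784  0.85676348 -0.60381687]
[{'location': [346.8, 102.4], 'p': 0.71}] [[345.89939705 100.84760885]] [[346.83664053  92.31729433]]
[{'location': [311.5, 144.0], 'p': 0.85}, {'location': [265.7, 150.7], 'p': 0.24}] [[311.3854064  142.78647686]] [[311.91462218 139.81478125]]
```

>>> {"fn": "carry_out", "kwargs": {"series": [[[0,0,-1.5],[0,0,0],2.4],[[0,0,-1.5],[0,0,0],2.4],[[0,0,-1.2],[0,0,0],2.4],[[0,0,0],[0,0,0],2.4],[[0,0,0],[0,0,0],0.5],[[0,0,0],[0,0,0],0.5],[[0,0,0],[0,0,0],0.5],[[0,0,0],[0,0,0],0.5]], "grip_force": 50}}

```text
t: 20.15
tcp_pos: [0.7169, -0.047, 0.3053]
ee_rot: [0.001, 0.777, 0.63, 0.001]
contact_force: [1.6, 3.5, 2.0]
grip_width: 0.0077
grip_force: 49.0
```

```bash
python3 arc.py 1.745 1.32 8;python3 arc.py 1.32 1.275 2
```

```text
[[-1.1, 0.2, 0.2], [0, 0, 0], 0.5], [[-1.2, 0.3, 0.1], [0, 0, 0], 0.5], [[-1.1, 0.2, 0.1], [0, 0, 0], 0.5], [[-1.1, 0.3, 0.0], [0, 0, 0], 0.5], [[-1.2, 0.2, -0.1], [0, 0, 0], 0.5], [[-1.1, 0.3, -0.1], [0, 0, 0], 0.5], [[-1.2, 0.2, -0.1], [0, 0, 0], 0.5], [[-1.1, 0.2, -0.3], [0, 0, 0], 0.5]
[[-0.5, 0.1, -0.1], [0, 0, 0], 0.5], [[-0.4, 0.1, -0.1], [0, 0, 0], 0.5],
```

>>> {"fn": "carry_out", "kwargs": {"series": [[[-1.1,0.2,0.2],[0,0,0],0.5],[[-1.2,0.3,0.1],[0,0,0],0.5],[[-1.1,0.2,0.1],[0,0,0],0.5],[[-1.1,0.3,0.0],[0,0,0],0.5],[[-1.2,0.2,-0.1],[0,0,0],0.5],[[-1.1,0.3,-0.1],[0,0,0],0.5],[[-0.6,0.1,-0.1],[0,0,0],0.5],[[0,0,0],[0,0,0],0.5]]}}

```text
t: 20.95
tcp_pos: [0.6424, -0.03, 0.3065]
ee_rot: [0.0, 0.776, 0.63, 0.002]
contact_force: [1.7, 8.0, 3.6]
grip_width: 0.0079
grip_force: 50.0
```

```bash
cat > st.py <<'E'
from h import *
np.set_printoptions(precision=4,suppress=True)
s=sense();print(s["tcp_pos"],s["contact_force"],s["grip_width"])
c=[.590,-.0185,-.21]
x=W2C(c,s["tcp_pos"])[0];print(x,"lid from x",np.arccos((.0925-x[0])/.22)-.018)
for n in("scene","top"):
    get_image(n)
    for t in("prop_end","prop_grip","lid_slot","lid_bar"):print(n,t,[(np.round(x["location"],1).tolist(),round(x["p"],2)) for x in place_of(n,t)[:2]])
for a in(1.25,1.285,1.35,1.38):
    S=[.0925-.110*np.cos(a)-.012*np.sin(a)*-1*-1*-1,.122,.1+.110*np.sin(a)-.012*np.cos(a)]
    S=[.0925-.110*np.cos(a)+.012*np.sin(a)*1,.122,.1+.110*np.sin(a)-.012*np.cos(a)*-1*-1] if 0 else [.0925-(.110*np.cos(a)+.012*np.sin(a)*0)+(-.012*-np.sin(a)*0)+.0,.122,0]
E
python3 - <<'E'
# lid-frame: along u=(-cos,sin), below n=-(sin,cos) -> closed: below = -z ; rotating lid up about hinge: up-normal n=(sin a, cos a)
import numpy as np
for a in(1.285,):
    u=np.array([-np.cos(a),np.sin(a)]);n=np.array([np.sin(a),np.cos(a)])
    print(np.array([.0925,.1])+.110*u-.012*n, [-.0825+.177*np.cos(.723),.085+.177*np.sin(.723)])
E
sed -i '/^for a in(1.25/,$d' st.py
cat >> st.py <<'E'
for a in(1.25,1.285,1.32,1.38):
    u=np.array([-np.cos(a),np.sin(a)]);n=np.array([np.sin(a),np.cos(a)])
    p=np.array([.0925,.1])+.110*u-.012*n; w=C2W(c,[p[0],.122,p[1]]);print(a,proj("scene",w).round(1),proj("top",w).round(1))
E
python3 st.py
```

```text
[0.04997538 0.20215506] [np.float64(0.050218882509507054), np.float64(0.20210976998281427)]
[ 0.6424 -0.03    0.3065] [1.7451 7.9711 3.5616] 0.007943871422020778
[ 0.0536 -0.0003  0.3065] lid from x 1.3752442983842061
scene prop_end [([296.7, 132.9], 0.72)]
scene prop_grip [([278.6, 123.9], 0.57)]
scene lid_slot [([296.5, 130.4], 0.82)]
scene lid_bar [([320.8, 113.7], 0.63)]
top prop_end [([257.7, 169.8], 0.56), ([301.3, 209.2], 0.25)]
top prop_grip [([239.4, 166.4], 0.74), ([258.7, 171.5], 0.67)]
top lid_slot [([260.6, 165.4], 0.48), ([307.4, 176.7], 0.3)]
top lid_bar [([302.7, 173.6], 0.58)]
1.25 [[294.6 133.3]] [[261.1 173.1]]
1.285 [[295.5 132.5]] [[261.3 171.7]]
1.32 [[296.4 131.6]] [[261.6 170.4]]
1.38 [[298.  130.3]] [[262. 168.]]
```

>>> {"fn": "carry_out", "kwargs": {"series": [[[-0.5,0.1,-0.1],[0,0,0],0.5],[[-0.5,0.1,-0.1],[0,0,0],0.5],[[-0.4,0.1,-0.1],[0,0,0],0.5],[[-0.4,0.1,-0.1],[0,0,0],0.5],[[0,0,0],[0,0,0],0.5]]}}

```text
t: 21.95
tcp_pos: [0.6247, -0.0261, 0.302]
ee_rot: [-0.0, 0.776, 0.63, 0.002]
contact_force: [0.9, 7.7, 1.5]
grip_width: 0.0079
grip_force: 50.4
```

```bash
python3 st.py
```

```text
[ 0.6247 -0.0261  0.302 ] [0.8504 7.6973 1.5481] 0.007944735627854999
[ 0.0355 -0.0001  0.302 ] lid from x 1.2908727478657458
scene prop_end [([297.0, 131.2], 0.79)]
scene prop_grip [([278.3, 125.1], 0.77), ([294.5, 135.9], 0.66)]
scene lid_slot [([290.9, 131.5], 0.86)]
scene lid_bar [([318.6, 113.5], 0.69)]
top prop_end [([258.4, 172.9], 0.49)]
top prop_grip [([237.6, 165.4], 0.66)]
top lid_slot [([262.5, 171.8], 0.69)]
top lid_bar [([303.8, 178.1], 0.64)]
1.25 [[294.6 133.3]] [[261.1 173.1]]
1.285 [[295.5 132.5]] [[261.3 171.7]]
1.32 [[296.4 131.6]] [[261.6 170.4]]
1.38 [[298.  130.3]] [[262. 168.]]
```

Close to seating; move a little further until the rod pushes back.

>>> {"fn": "carry_out", "kwargs": {"series": [[[-0.3,0.1,-0.1],[0,0,0],0.5],[[-0.3,0.1,-0.1],[0,0,0],0.5],[[0,0,0],[0,0,0],0.5],[[0,0,0],[0,0,0],0.5]]}}

```text
t: 22.85
tcp_pos: [0.6219, -0.0254, 0.3013]
ee_rot: [0.004, 0.777, 0.63, 0.005]
contact_force: [13.2, 3.3, 4.0]
grip_width: 0.0073
grip_force: 50.7
```

```bash
python3 st.py
python3 - <<'E'
from h import *
a=get_image("scene")[80:200,240:340];b=get_image("top")[120:240,220:320]
cv2.imwrite("pics/f.png",cv2.resize(np.hstack([a,b]),None,fx=4,fy=4,interpolation=2)[:,:,::-1])
E
```

```text
[ 0.6219 -0.0254  0.3013] [13.2318  3.2593  3.9809] 0.007310544976665507
[ 0.0326 -0.0001  0.3013] lid from x 1.2771622750369938
scene prop_end [([295.5, 131.9], 0.77)]
scene prop_grip [([278.2, 124.0], 0.67)]
scene lid_slot [([288.3, 133.6], 0.94), ([293.6, 132.4], 0.53)]
scene lid_bar [([314.9, 112.1], 0.79)]
top prop_end [([258.8, 172.8], 0.65), ([301.0, 207.4], 0.53)]
top prop_grip [([238.9, 165.9], 0.74), ([301.8, 182.7], 0.24)]
top lid_slot [([260.8, 169.5], 0.61), ([310.6, 178.4], 0.21)]
top lid_bar [([297.3, 181.9], 0.78)]
1.25 [[294.6 133.3]] [[261.1 173.1]]
1.285 [[295.5 132.5]] [[261.3 171.7]]
1.32 [[296.4 131.6]] [[261.6 170.4]]
1.38 [[298.  130.3]] [[262. 168.]]
```

View pics/f.png

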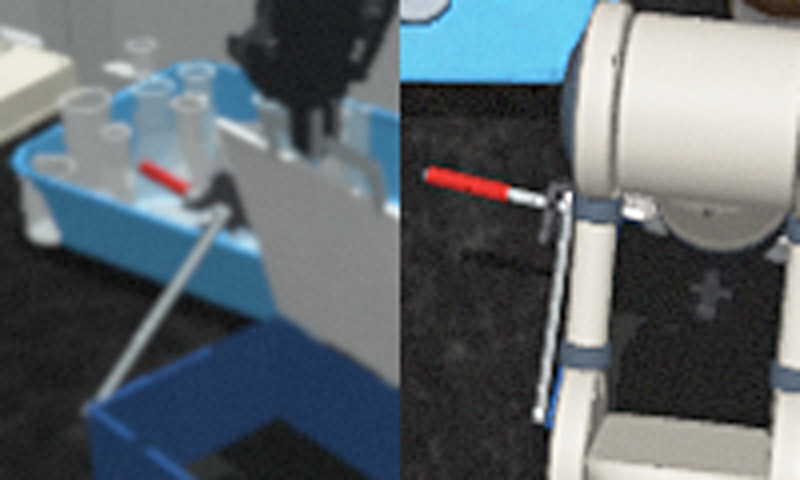

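>>> {"fn": "carry_out", "kwargs": {"series": [[[0.3,-0.1,0],[0,0,0],0.5],[[0,0,0],[0,0,0],2.4],[[0,0,0],[0,0,0],2.4],[[0,0,0],[0,0,0],2.4],[[0,0,1],[0,0,0],2.4],[[0,0,2],[0,0,0],2.4],[[0,0,3],[0,0,0],2.4],[[0,0,0],[0,0,0],2.4]]}}

```text
t: 24.25
tcp_pos: [0.6217, -0.027, 0.3647]
ee_rot: [0.003, 0.777, 0.629, 0.003]
contact_force: [-0.6, 0.0, 1.6]
grip_width: 0.0239
grip_force: 0.0
```

```bash
python3 st.py
python3 - <<'E'
from h import *
np.set_printoptions(precision=4,suppress=True)
for n in("scene","top"):
    h=cv2.cvtColor(get_image(n),cv2.COLOR_RGB2HSV)
    red=(((h[...,0]<8)|(h[...,0]>172))&(h[...,1]>130)&(h[...,2]>80)).astype(np.uint8);red[:,:380]=0;red[:,450:]=0;red[:200]=0;red[290:]=0
    k,_,st,ce=cv2.connectedComponentsWithStats(red)
    i=1+st[1:,4].argmax();print(n,st[i],ce[i],onz(n,ce[i],.07),ray(n,ce[i]))
    for b in("red","white","navy"): print(b,[(onz(n,x["location"],0),round(x["p"],2)) for x in place_of(n,"bottle_"+b)[:1]])
E
```

```text
[ 0.6217 -0.027   0.3647] [-0.5587  0.0167  1.5855] 0.02393828114287605
[ 0.0328 -0.0018  0.3647] lid from x 1.2778143331317326
scene prop_end [([292.6, 133.1], 0.49)]
scene prop_grip [([277.5, 123.3], 0.69)]
scene lid_slot [([291.7, 133.1], 0.88)]
scene lid_bar [([318.1, 115.2], 0.96)]
top prop_end [([258.4, 169.3], 0.71)]
top prop_grip [([238.6, 163.6], 0.49)]
top lid_slot [([255.6, 171.7], 0.87)]
top lid_bar [([302.8, 176.9], 0.94)]
1.25 [[294.6 133.3]] [[261.1 173.1]]
1.285 [[295.5 132.5]] [[261.3 171.7]]
1.32 [[296.4 131.6]] [[261.6 170.4]]
1.38 [[298.  130.3]] [[262. 168.]]
scene [414 258  13  14 136] [419.8676 264.2132] [ 0.5134 -0.3914  0.07  ] (array([-0.1399, -0.5652,  0.7703]), array([ 0.6712,  0.1786, -0.7194]))
red [(array([ 0.5274, -0.3851,  0.    ]), 0.78)]
white [(array([ 0.6107, -0.2661,  0.    ]), 0.57)]
navy [(array([ 0.4636, -0.2627, -0.    ]), 0.64)]
top [421 228  10   9  68] [425.7059 231.6912] [ 0.5161 -0.3899  0.07  ] (array([ 0.3763, -0.0579,  1.5419]), array([ 0.0922, -0.2191, -0.9713]))
red [(array([ 0.525 , -0.3901, -0.    ]), 0.73)]
white [(array([ 0.5978, -0.0088,  0.    ]), 0.59)]
navy [(array([ 0.4731, -0.2666,  0.    ]), 0.6)]
```

>>> {"fn": "carry_out", "kwargs": {"series": [[[-1.2,-4,0],[0,0,8.2],4],[[-1.2,-4,0],[0,0,8.2],6],[[-1.2,-4,0],[0,0,8.2],8],[[-1.2,-4,0],[0,0,8.2],8],[[-1.2,-4,0],[0,0,8.2],8],[[-1.2,-4,0],[0,0,8.2],8],[[-1.2,-4,-2],[0,0,8.2],8],[[0,0,-4],[0,0,8.2],8]]}}

```text
t: 25.95
tcp_pos: [0.5363, -0.3121, 0.3015]
ee_rot: [0.003, 0.312, 0.95, -0.002]
contact_force: [0.7, -0.2, 1.1]
grip_width: 0.0799
grip_force: 0.0
```

>>> {"fn": "carry_out", "kwargs": {"series": [[[0,0,-3],[-4.5,-6,0],8],[[0,0,-3],[-4.5,-6,0],8],[[0,0,0],[0,0,0],8]]}}

```text
t: 26.25
tcp_pos: [0.5293, -0.3014, 0.2197]
ee_rot: [0.11, 0.31, 0.944, -0.038]
contact_force: [-0.4, 0.3, -3.4]
grip_width: 0.0801
grip_force: 0.0
```

```bash
python3 st.py|head -9
python3 - <<'E'
from h import *
np.set_printoptions(precision=4,suppress=True)
s=sense();M=Q.from_quat(np.roll(s["ee_rot"],-1)).as_matrix();print(s["q"],s["tcp_pos"],"\n",M)
for p in([447,300],[444,200],[449,250]): print("wall",onz("top",p,0))
from scipy.spatial.transform import Rotation
E
```

```text
[ 0.5293 -0.3014  0.2197] [-0.3894  0.3268 -3.4402] 0.08013151817178063
[-0.0004 -0.2893  0.2197] lid from x 1.1167939580986488
scene prop_end [([294.3, 132.5], 0.57)]
scene prop_grip [([282.1, 123.0], 0.69)]
scene lid_slot [([292.1, 133.2], 0.81)]
scene lid_bar [([316.2, 114.4], 0.6)]
top prop_end [([257.6, 172.4], 0.5), ([381.7, 250.6], 0.3)]
top prop_grip [([240.1, 164.2], 0.57)]
top lid_slot [([260.6, 168.6], 0.75)]
[-0.562  -0.0919  1.4166 -0.0211  1.5528 -1.5002] [ 0.5389 -0.3077  0.2415] 
 [[-0.7771  0.5934  0.2096]
 [ 0.5723  0.8049 -0.1569]
 [-0.2618 -0.002  -0.9651]]
wall [ 0.3135 -0.4669  0.    ]
wall [ 0.6236 -0.4655  0.    ]
wall [ 0.4665 -0.477   0.    ]
```

>>> {"fn": "carry_out", "kwargs": {"series": [[[-1.4,-2.2,-3.3],[0,0,0],8],[[-1.4,-2.2,-3.3],[0,0,0],8],[[-1.5,-2.3,-3.4],[0,0,0],8],[[0,0,0],[0,0,0],8],[[0,0,0],[0,0,0],8]]}}

```text
t: 27.25
tcp_pos: [0.4944, -0.3742, 0.1385]
ee_rot: [0.123, 0.31, 0.942, -0.041]
contact_force: [-0.1, -0.4, 0.7]
grip_width: 0.0796
grip_force: 0.0
```

Run:
```python
from h import *
np.set_printoptions(precision=4,suppress=True)
s=sense();M=Q.from_quat(np.roll(s["ee_rot"],-1)).as_matrix();print(s["tcp_pos"],M[:,2],s["contact_force"])
t=np.array([.517,-.3905,.042])+.02*M[:,2];print("target",t,"move",(t-s["tcp_pos"])*100)
a=get_image("scene")[200:300,340:460];b=get_image("top")[190:290,340:460]
cv2.imwrite("pics/g.png",cv2.resize(np.hstack([a,b]),None,fx=3.3,fy=3.3,interpolation=2)[:,:,::-1])
```

```text
[ 0.4944 -0.3742  0.1385] [ 0.2062 -0.1544 -0.9663] [-0.1021 -0.3817  0.6927]
target [ 0.5211 -0.3936  0.0227] move [  2.6682  -1.9397 -11.5868]
```

View pics/g.png

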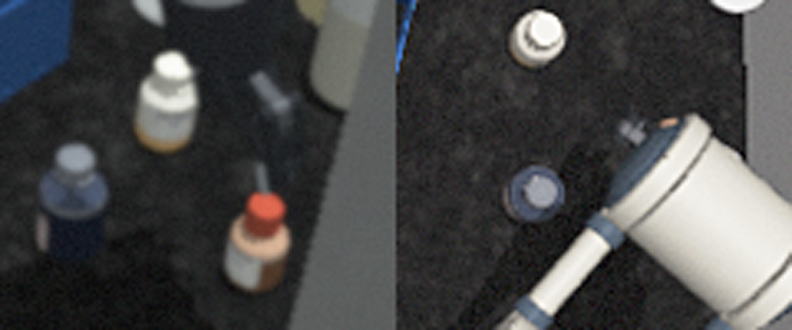

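>>> {"fn": "carry_out", "kwargs": {"series": [[[0.7,-0.5,-3],[0,0,0],8],[[0.7,-0.5,-3],[0,0,0],8],[[0.7,-0.5,-3],[0,0,0],8],[[0.6,-0.4,-2.6],[0,0,0],8],[[0,0,0],[0,0,0],8]]}}

```text
t: 27.85
tcp_pos: [0.5215, -0.3911, 0.0199]
ee_rot: [0.121, 0.309, 0.942, -0.041]
contact_force: [-0.6, 1.1, -1.0]
grip_width: 0.0802
grip_force: 0.0
```

>>> {"fn": "carry_out", "kwargs": {"series": [[[0,0,0],[0,0,0],3.5],[[0,0,0],[0,0,0],3.5],[[0,0,0],[0,0,0],3.5],[[0,0,0],[0,0,0],3.5],[[0,0,0],[0,0,0],3.5]], "grip_force": 25}}

```text
t: 28.35
tcp_pos: [0.5231, -0.3937, 0.0264]
ee_rot: [0.126, 0.309, 0.942, -0.043]
contact_force: [-0.7, 1.2, 6.8]
grip_width: 0.0403
grip_force: 25.8
```

>>> {"fn": "carry_out", "kwargs": {"series": [[[0,0,2],[0,0,0],3.5],[[0,0,4],[0,0,0],3.5],[[0,0,4.5],[0,0,0],3.5],[[0,0,4.5],[0,0,0],3.5],[[0,3,1],[0,0,0],3.5],[[0,4,0],[0,0,4],3.5],[[0.2,4,0],[0,0,4],3.5],[[0.5,4,0],[0,0,4],3.5]], "grip_force": 35}}

```text
t: 29.15
tcp_pos: [0.5281, -0.2416, 0.1838]
ee_rot: [0.128, 0.208, 0.969, -0.029]
contact_force: [0.6, 0.2, -0.6]
grip_width: 0.0397
grip_force: 35.5
```

>>> {"fn": "carry_out", "kwargs": {"series": [[[0.7,4,0],[0,0,4],3.5],[[1,4,0],[0,0,4],3.5],[[1,4,0],[0,0,4],3.5],[[1,4,0],[0,0,4],3.5],[[1,4,0],[0,0,0],3.5],[[0,0,0],[0,0,0],3.5],[[0,0,0],[0,0,0],3.5]]}}

```text
t: 29.85
tcp_pos: [0.5755, -0.042, 0.1833]
ee_rot: [0.13, 0.071, 0.989, -0.011]
contact_force: [0.7, -0.2, -0.7]
grip_width: 0.0403
grip_force: 35.6
```

Run:
```python
from h import *
np.set_printoptions(precision=4,suppress=True)
s=sense();M=Q.from_quat(np.roll(s["ee_rot"],-1)).as_matrix();print(s["tcp_pos"],M[:,2],M[:,1],s["contact_force"],s["grip_width"],s["grip_force"],s["q"])
g=s["tcp_pos"]-.02*M[:,2];c=[.590,-.0185,-.21];print("grasp",g,W2C(c,g),"move",(C2W(c,[-.005,0,0])[0]-g)*100)
a=get_image("scene")[70:270,210:380];b=get_image("top")[130:330,210:380]
cv2.imwrite("pics/i.png",cv2.resize(np.hstack([a,b]),None,fx=2.3,fy=2.3,interpolation=2)[:,:,::-1])
```

```text
[ 0.5755 -0.042   0.1833] [ 0.2561 -0.0399 -0.9658] [ 0.144   0.9896 -0.0027] [ 0.7016 -0.2217 -0.7037] 0.040314783830540546 35.6102289701812 [-0.1277 -0.2133  1.6282 -0.007   1.4646 -1.5546]
grasp [ 0.5704 -0.0412  0.2026] [[-0.0144 -0.0263  0.2026]] move [  1.4722   2.3776 -20.2614]
```

View pics/i.png

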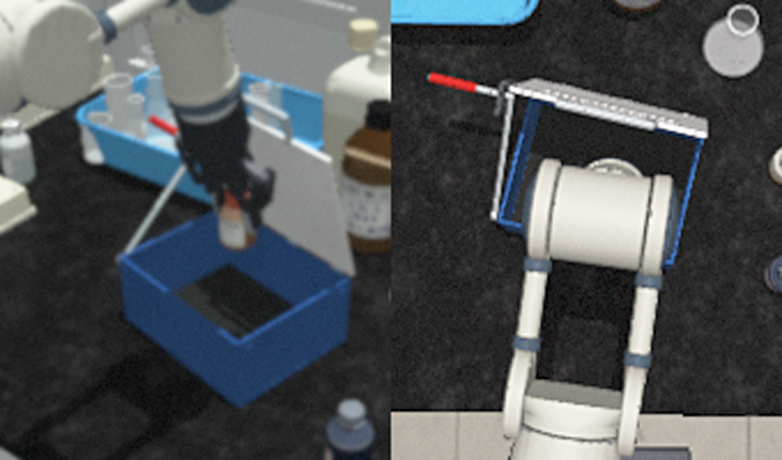

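>>> {"fn": "carry_out", "kwargs": {"series": [[[1,1.5,-1],[0,0,0],3.5],[[0.3,0.5,-3],[0,0,0],3.5],[[0,0,-3.5],[0,0,0],3.5],[[0,0,-3],[0,0,0],3.5],[[0,0,-2.5],[0,0,0],3.5],[[0,0,-1.2],[0,0,0],3.5],[[0,0,0],[0,0,0],3.5],[[0,0,0],[0,0,0],3.5]]}}

```text
t: 30.75
tcp_pos: [0.5893, -0.0236, 0.0423]
ee_rot: [0.131, 0.073, 0.989, -0.011]
contact_force: [-0.1, 0.1, 0.4]
grip_width: 0.0404
grip_force: 35.6
```

>>> {"fn": "carry_out", "kwargs": {"series": [[[0,0,-0.3],[0,0,0],3.5],[[0,0,-0.3],[0,0,0],3.5],[[0,0,0],[0,0,0],3.5]]}}

```text
t: 31.05
tcp_pos: [0.5887, -0.0228, 0.0352]
ee_rot: [0.13, 0.072, 0.989, -0.011]
contact_force: [-1.2, 0.3, -0.6]
grip_width: 0.0401
grip_force: 35.6
```

>>> {"fn": "carry_out", "kwargs": {"series": [[[0,0,-0.2],[0,0,0],3.5],[[0,0,0],[0,0,0],3.5],[[0,0,0],[0,0,0],3.5]]}}

```text
t: 31.35
tcp_pos: [0.5886, -0.0227, 0.0328]
ee_rot: [0.13, 0.072, 0.989, -0.011]
contact_force: [-0.5, 0.6, -0.4]
grip_width: 0.0402
grip_force: 35.6
```

>>> {"fn": "carry_out", "kwargs": {"series": [[[0,0,-0.2],[0,0,0],3.5],[[0,0,0],[0,0,0],3.5],[[0,0,0],[0,0,0],3.5]]}}

```text
t: 31.65
tcp_pos: [0.589, -0.0228, 0.0315]
ee_rot: [0.131, 0.072, 0.989, -0.011]
contact_force: [-0.8, -0.2, 3.4]
grip_width: 0.04
grip_force: 35.9
```

>>> {"fn": "carry_out", "kwargs": {"series": [[[0,0,0],[0,0,0],4.6],[[0,0,0],[0,0,0],5.5],[[0,0,0],[0,0,0],7],[[0,0,0],[0,0,0],7],[[-0.5,0.1,2],[0,0,0],7],[[-0.8,0.1,3],[0,0,0],7],[[-1,0.2,4],[0,0,0],7],[[-1,0.2,4],[0,0,0],7]]}}

```text
t: 32.45
tcp_pos: [0.5547, -0.0167, 0.1615]
ee_rot: [0.129, 0.072, 0.989, -0.011]
contact_force: [0.5, -0.4, -0.3]
grip_width: 0.0697
grip_force: 0.0
```

>>> {"fn": "carry_out", "kwargs": {"series": [[[-1,0.2,4],[0,0,0],7],[[-4,0,2],[0,0,0],7],[[-4,0,2],[0,0,0],7],[[-4,0,0],[0,0,0],7],[[0,0,0],[0,0,0],7],[[0,0,0],[0,0,0],7]]}}

```text
t: 33.05
tcp_pos: [0.4255, -0.0148, 0.2417]
ee_rot: [0.132, 0.073, 0.989, -0.011]
contact_force: [0.2, 0.1, 0.1]
grip_width: 0.07
grip_force: 0.0
```

```bash
python3 st.py
python3 - <<'E'
from h import *
a=get_image("scene")[90:290,210:380];b=get_image("top")[130:330,210:380]
cv2.imwrite("pics/j.png",cv2.resize(np.hstack([a,b]),None,fx=2.3,fy=2.3,interpolation=2)[:,:,::-1])
for n in("scene","top"):
    for x in place_of(n,"bottle_red")[:2]: print(n,x["p"],W2C([.59,-.0185,-.21],onz(n,x["location"],.007)))
E
```

```text
[ 0.4255 -0.0148  0.2417] [0.2014 0.1055 0.0798] 0.06995966523748737
[-0.1616 -0.0307  0.2417] lid from x nan
scene prop_end [([280.6, 125.6], 0.62), ([293.4, 130.1], 0.47)]
scene prop_grip [([280.0, 123.5], 0.67)]
scene lid_slot [([296.9, 131.8], 0.74), ([293.2, 135.3], 0.71)]
scene lid_bar [([318.6, 112.3], 0.74)]
top prop_end [([258.0, 171.4], 0.65)]
top prop_grip [([240.7, 167.6], 0.69)]
top lid_slot [([258.7, 171.1], 0.71)]
top lid_bar [([258.3, 173.0], 0.62), ([302.3, 176.5], 0.55)]
1.25 [[294.6 133.3]] [[261.1 173.1]]
1.285 [[295.5 132.5]] [[261.3 171.7]]
1.32 [[296.4 131.6]] [[261.6 170.4]]
1.38 [[298.  130.3]] [[262. 168.]]
scene 0.5 [[0.00102372 0.00317974 0.007     ]]
scene 0.4 [[0.26678073 0.49944963 0.007     ]]
top 0.71 [[-0.00791902 -0.00505998  0.007     ]]st.py:5: RuntimeWarning: invalid value encountered in arccos
  x=W2C(c,s["tcp_pos"])[0];print(x,"lid from x",np.arccos((.0925-x[0])/.22)-.018)
```

View pics/j.png

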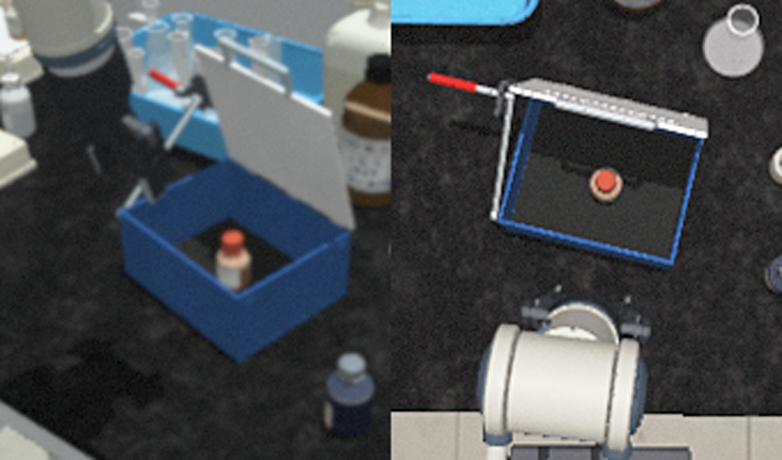

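The picture shows the bottle upright mid-chest (cap at crop (232,240) and (605,180)), the lid standing on the rod, and the arm clear of everything.

```bash
python3 -c "
from plant import *
print(sign_off())"
```

```text
the job is handed in; nothing more can be done
None
```

The job is handed in at about 33 s: in the last pictures the lid stands propped on the rod with its end in the bracket slot, the red-capped bottle stands upright near the middle of the chest floor, the arm is clear, and I saw no contact with the other two bottles; the sign-off gave no verdict.

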